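# Push a chocolate bar through the width gauge

### The job

Check the chocolate bar's width: with the fingertips, push the bar lying on the white gauge board through the narrow gap between the two blue guide blocks, and on until its leading end rests against the steel end stop. Keep it flat, sliding on the board all the way - never lift it - and leave the jar, the cup and the small offcut where they are. Finish with the hand clear of everything.

Things in the scene. Friction and masses are not known exactly. Their poses are not given: they have to be found in the camera images.
- gauge: Fixed width gauge: white board 460 x 220 mm, 10 mm thick (bar slides on its top, z = 10 mm), with two blue blocks and a steel end stop. Origin: on the worktop (board's underside) under the middle of the gap; z up; x = the bar's way through the gap (roughly to the robot's left); y across. Board spans x -270 to +190, y -110 to +110 mm. A paper-thin parchment patch lies between gap and stop.
- bar: Firm dark-brown chocolate bar with nut specks, loose, rigid: 90 (its x) x 56 (y) x 24 mm high, 100 to 210 g. Origin: centre of its underside. Starts flat on the board on the gauge's -x side, its middle 125 to 165 mm before the gap's middle, up to 35 mm off the gap's line and up to 30 degrees askew. Fits the gap only lengthwise, 4 mm play in all. Stops sliding when no longer pushed.
- gap (a point): Middle of the gap between the two blue blocks, at the board's top; axes as the gauge's. The gap is 60 mm wide (y -30 to +30 mm). Each block is 24 mm wide (|y| 30 to 54 mm), 48 mm long (x -24 to +24 mm), its ends rounded to 12 mm radius as a lead-in, and stands 32 mm above the board. Fixed and rigid.
- stop (a point): Middle of the foot of the end stop's face that the bar comes to rest against, at the board's top, 140 mm beyond the gap's middle along gauge x. The stop is a fixed, rigid steel plate 12 mm thick, 100 mm wide (gauge y), 28 mm above the board.
- offcut: Bystander: small brown offcut piece 44 x 30 x 24 mm, loose, lying on the board beside the parchment patch, on the gauge's +y side. Origin: centre of its underside.
- jar: Bystander: amber glass jar with white lid, 56 mm across, 60 mm high, loose on the worktop beside the board. Origin: centre of its underside.
- cup: Bystander: small white ceramic cup without a handle, 60 mm across, 45 mm high, loose on the worktop beside the board. Origin: centre of its underside.
There are look-alikes about, which are no part of the job. Of the things like the bar, leave any that is orange; of the rest the larger one is meant.

How it is judged:
By the outcome, as a careful person would: the job done as asked, in the order asked, and still so for the second after the job is handed in, with the robot touching nothing.
It also fails if it takes over 58 s, if anything falls off the work surface, if the arm or the gripper's body presses on something with over 40 N, if the wrist force passes 120 N, or if a joint passes its speed limit or range.

### The arm

A 6-joint arm with a two-finger parallel gripper is mounted at the origin on the work surface. World frame = base frame: x ahead of the robot, y to its left, z up, the work surface at z = 0. Lengths are in m, angles in rad, forces in N, time in s.
With the tool pointing down it reaches from about 0.35 to 0.775 m from the base axis. Payload 7.3 kg.
Tool frame: the origin (TCP) lies at the centre of the arm's flange, where the gripper is bolted on; the fingertips stand 178 mm ahead of it and the grasp point (between the pads) lies 159 mm ahead of it (ctrl.finger_overhang is the distance from the TCP to the fingertips, in m); z points along the fingers, y is the direction in which the jaws open and shut (so a half turn about z gives the same grasp; the last joint's range is limited). The gripper opens to 92 mm and grips with 3 to 60 N. Pads are 19 mm wide; open, the fingers measure 130 mm over their backs; the gripper's body (75 mm by 190 mm) begins 47 mm behind the grasp point.
Start: joints at [-1.448, 0.342, 1.524, -0, 1.275, -0.146], TCP at [0.139, -0.506, 0.405] pointing down, gripper open.
Joint ranges: [-2.53, 2.53], [-0.77, 2.02], [0.04, 2.7], [-1, 4.14], [0.28, 2.66], [-3.11, 3.11]. Speed limits (rad/s): [2.57, 2.57, 3.14, 3.14, 3.14, 3.14].

### API

Orientations are given as [roll, pitch, yaw] about the fixed x, y, z axes, in that order (R = Rz(yaw) Ry(pitch) Rx(roll)).
In Python, from station import readout, vision, order, ctrl gives the robot as it stands. The module is installed in compiled form; this text tells all that it offers.
- The arm moves only by the tool apply_moves, never from a script. Its argument "moves" is a list of rows, each a list of 3 entries, a list of its own where there are three numbers: the shift along the tool's x, y, z in mm, then the turn, a rotation vector about the tool's x, y, z in rad, then the closure in counts, from 0 (fully open) to 255 (shut). A call has 1 to 20 rows; each row shifts and turns the pose as measured when the row begins, along the tool's axes as they then stand; what a row does not reach is not made up. A row lasts 1/12 s, in which the tool goes at most 41.7 mm and 7.16 degrees, less where a joint would pass 70% of its speed; a pose out of reach is approached as far as the arm can. A call with a gripper value outside its range is refused whole. The fingers move at their own pace and stop on an object; the grip force is fixed at half the most. Time passes only in rows, so rows that do not move let the fingers close. It gives the time, the measured TCP pose, the force and the opening at its end, in the units of the state.
- readout.get_obs(): the state, without advancing time (a new reading comes with each control period).
- vision.get_image(name): name is "scene" or "top"; returns a dict with "color" (480x640x3 uint8, red, green, blue), "K" (3x3 intrinsics, pixels), "R" (3x3) and "t" (3): a world point X has camera coordinates R X + t. Camera axes: x right, y down, z forward; pixel columns grow to the right and rows downward; lengths in m; the calibration is good to about 2 mm. A picture is of the moment at which its call begins. There is no depth.
- order.finish_job(): hands the job in, once; it reports no verdict.
The state is a dict: "time_s": time; "qpos": joint angles; "joint_vel": joint speeds; "joint_torque": joint torques, N m; "eef_pos": TCP position; "orientation": TCP orientation; "force": force on the tool from outside, world axes, zero at the start; "moment": the same for the moment, N m; "finger_gap": opening from 0.0 (shut) to 1.0 (fully open).
Only numpy, scipy, OpenCV 4.12 (cv2) and the standard library are available. Lean on these libraries where they do the work, as an engineer would, in place of code of your own. Each camera call takes 0.05 s, during which the arm holds its last target. There are 200 camera calls.

## Working session

There is one attempt and no reset: what is moved stays moved. The work goes in short steps, Python scripts to look and compute and a tool call to move; the robot and the scene stay as the last step left them, time stands still between calls to the robot, and variables do not carry over. Pictures are saved under pics/ and viewed, about 8 in all and at most 12, crops included, and the job is handed in when it is done.

Besides the shell and the picture viewer there is one more tool, called by a JSON object that holds its "api" and its "payload", one argument or row to a line. apply_moves: Moves the arm, as the interface text tells. Its arguments: {"type":"object","properties":{"moves":{"type":"array","items":{"type":"array"}}},"required":["moves"]}

```bash
mkdir -p pics
python3 - <<'E'
from station import readout, vision
import cv2,json
for n in("top","scene"):
    d=vision.get_image(n); cv2.imwrite(f"pics/{n}0.png",d["color"][:,:,::-1]); print(n,d["K"],d["R"],d["t"])
print(readout.get_obs())
E
```

```text
top [[538.19402211   0.         319.94695508]
 [  0.         538.19402211 236.22826187]
 [  0.           0.           1.        ]] [[ 0.0085201  -0.99970588  0.02270617]
 [-0.98548383 -0.01224479 -0.16932717]
 [ 0.1695554  -0.02093388 -0.9852983 ]] [-0.05245299  0.51317586  0.80817374]
scene [[574.32637808   0.         314.44500178]
 [  0.         574.32637808 235.20232604]
 [  0.           0.           1.        ]] [[ 0.88306366  0.46880744 -0.02044898]
 [ 0.31474197 -0.62405586 -0.71518653]
 [-0.34804607  0.62511908 -0.69863443]] [-0.41511284 -0.16973981  1.42660501]
{'time_s': 0.1, 'qpos': array([-1.44797627e+00,  3.42648109e-01,  1.52489012e+00,  7.84429392e-06,
        1.27538570e+00, -1.46012233e-01]), 'joint_vel': array([-0.00082716, -0.00310151, -0.00305013,  0.00062406, -0.00064257,
        0.00016107]), 'joint_torque': array([ 1.40891891e-03, -4.32004273e+01, -2.44694871e+01,  7.18338741e-02,
        5.25988417e-02, -4.08550659e-05]), 'eef_pos': array([ 0.13944578, -0.50602839,  0.40412781]), 'orientation': array([-3.14027664e+00, -2.01113042e-04,  2.68829869e-01]), 'force': array([ 0.16970213,  0.42834   , -0.72381757]), 'moment': array([ 0.02224392, -0.00621193,  0.02634064]), 'finger_gap': 1.0007357333478992}
```

View pics/top0.png

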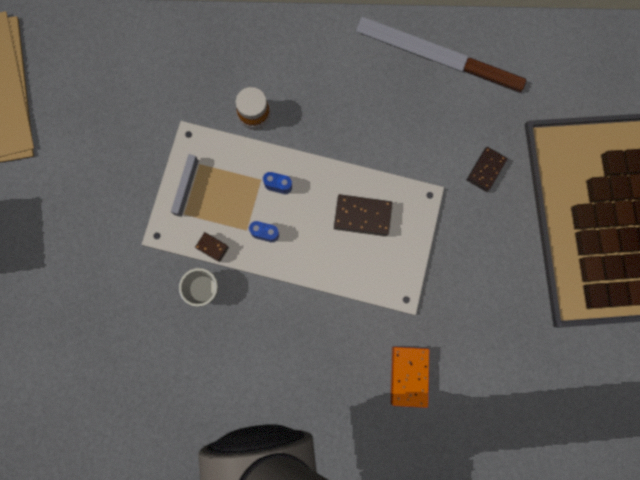

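View pics/scene0.png

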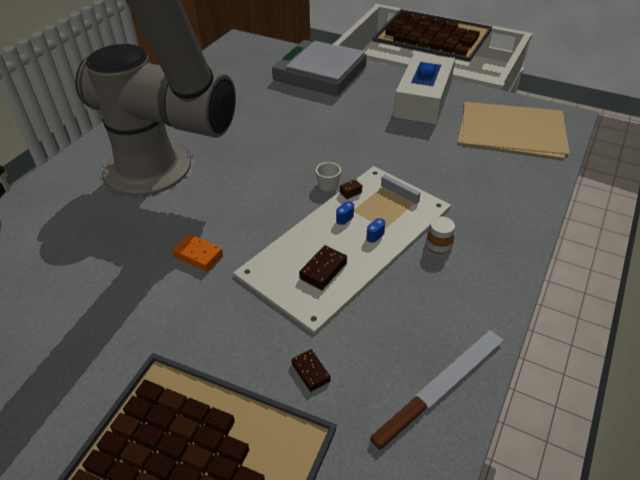

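Top view candidates for the bar:
- Brown piece on the board (363,215).
- Smaller brown piece off the board (488,169).
- Orange piece (410,377), excluded by colour.
- Offcut (211,246).

The larger brown piece on the board fits. I'll measure it and confirm it in a crop.

```bash
cat > h.py <<'E'
import numpy as np, cv2
from station import readout, vision
def cast(d,px,z):
    px=np.asarray(px,float).reshape(-1,2); K,R,t=d["K"],np.array(d["R"]),np.array(d["t"])
    r=np.c_[px,np.ones(len(px))]@np.linalg.inv(K).T@R; c=-R.T@t
    return (c+r*((z-c[2])/r[:,2])[:,None])[:,:2]
def blobs(m,amin):
    cs,_=cv2.findContours(m.astype(np.uint8),cv2.RETR_EXTERNAL,cv2.CHAIN_APPROX_NONE)
    return [c.reshape(-1,2) for c in cs if cv2.contourArea(c)>amin]
def rect(p):  # centre, long, short, angle of long axis
    (c,(w,h),a)=cv2.minAreaRect((p*1000).astype(np.float32))
    if w<h: w,h,a=h,w,a+90
    return np.array(c),w,h,a
def masks(d):
    im=d["color"]; hsv=cv2.cvtColor(im,cv2.COLOR_RGB2HSV); H,S,V=[hsv[...,i].astype(int) for i in range(3)]
    return ((H>105)&(H<130)&(S>140)&(V>60)), (V<95)&((S>60)|(V<45)), (V>120)
E
python3 - <<'E'
from h import *
for n in("top","scene"):
    d=vision.get_image(n); b,k,w=masks(d)
    print(n)
    for c in blobs(b,60): print(" blue",c.mean(0).round(), [x if np.isscalar(x) else x.round(1) for x in rect(cast(d,c,.042))])
    for c in blobs(k,250):
        m=c.mean(0); r=rect(cast(d,c,.034))
        if 30<r[1]<130: print(" dark",m.round(),r)
    for c in blobs(w,8000): print(" board",c.mean(0).round(),rect(cast(d,c,.01)))
    if n=="top": cv2.imwrite("pics/c1.png",cv2.resize(d["color"][100:330,130:530,::-1],None,fx=2,fy=2,interpolation=2))
E
```

```text
top
 blue [263. 230.] [array([522.2,  42.8]), 44.76957702636719, 22.7718563079834, 77.52538299560547]
 blue [277. 181.] [array([603.1,  22.9]), 45.12971496582031, 24.02703094482422, 77.43453979492188]
 dark [281. 468.] (array([167.07688904,   5.17795563]), 126.1617660522461, 36.66840362548828, 90.15116466581821)
 dark [612. 294.] (array([ 427.77249146, -514.90838623]), 92.61233520507812, 38.96333312988281, 94.70501041412354)
 dark [211. 246.] (array([496.90042114, 125.02614594]), 44.600341796875, 27.939897537231445, 59.85551834106445)
 dark [363. 214.] (array([ 551.97094727, -116.35085297]), 85.96928405761719, 53.86371994018555, 82.8304214477539)
 dark [487. 169.] (array([ 632.09368896, -321.85827637]), 67.2798843383789, 38.64917755126953, 148.3433380126953)
 dark [494.  74.] (array([ 799.11169434, -342.49768066]), 106.05995178222656, 27.51222038269043, 68.9389419555664)
 board [583. 220.] (array([ 557.86083984, -519.65704346]), 329.4020080566406, 184.60354614257812, 4.088637351989746)
 board [295. 217.] (array([555.04370117,  -5.24133301]), 461.6001892089844, 222.36505126953125, 76.
[... 541 characters left out ...]
69885254)
 dark [197. 260.] (array([ 324.5758667 , -229.86724854]), 103.09232330322266, 61.698699951171875, 30.09137535095215)
 dark [323. 267.] (array([ 558.2286377 , -127.85139465]), 101.66871643066406, 63.748497009277344, 82.82743072509766)
 dark [351. 189.] (array([504.22143555, 112.33206177]), 54.72100067138672, 47.50471115112305, 59.61783981323242)
 dark [ 16. 167.] (array([-246.5955658 , -167.91889954]), 106.82877349853516, 77.74649810791016, 84.30715942382812)
 dark [426.  74.] (array([475.85595703, 680.11657715]), 124.18850708007812, 61.25480651855469, 98.49598407745361)
 board [351. 239.] (array([576.86730957, -13.52937317]), 459.7638244628906, 266.9120178222656, 76.02912902832031)
```

View pics/c1.png

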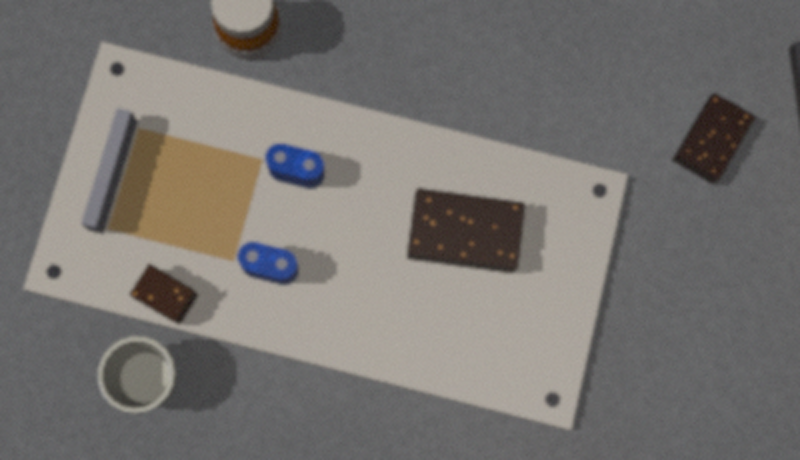

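The crop confirms it: the large nut-specked bar is on the board at (363,215). The smaller look-alike is off the board.

Gauge pose:
- The gap's middle is about (564, 33) mm.
- Gauge x runs at 76.2°.

Bar in the gauge frame:
- It sits about (-148, -24) mm from the gap.
- It is about +6.6° askew.

Plan: loosely cage it between the open fingers and slide it sideways into line, then push from behind with the fingers closed.

{"api": "apply_moves", "payload": {
  "moves": [
    [[36, -19, 0], [0, 0, 0], 0],
    [[36, -19, 0], [0, 0, 0], 0],
    [[36, -19, 0], [0, 0, 0], 0],
    [[36, -19, 0], [0, 0, 0], 0],
    [[36, -19, 0], [0, 0, 0], 0],
    [[36, -19, 0], [0, 0, 0], 0],
    [[36, -19, 0], [0, 0, 0], 0],
    [[36, -19, 0], [0, 0, 0], 0],
    [[36, -19, 0], [0, 0, 0], 0],
    [[36, -19, 0], [0, 0, 0], 0],
    [[36, -19, 0], [0, 0, 0], 0],
    [[36, -19, 0], [0, 0, 0], 0],
    [[36, -19, 0], [0, 0, 0], 0],
    [[36, -19, 0], [0, 0, 0], 0],
    [[0, 0, 0], [0, 0, -0.12], 0],
    [[0, 0, 0], [0, 0, -0.12], 0],
    [[0, 0, 0], [0, 0, -0.12], 0],
    [[0, 0, 0], [0, 0, -0.12], 0],
    [[0, 0, 0], [0, 0, -0.12], 0],
    [[0, 0, 0], [0, 0, -0.12], 0]
  ]
}}

```text
time_s: 1.87
eef_pos: [0.5672, -0.1014, 0.3982]
orientation: [-3.136, -0.0, 1.003]
force: [-0.3, -0.7, 0.5]
finger_gap: 1.0
```

{"api": "apply_moves", "payload": {
  "moves": [
    [[0, 0, 20], [0, 0, -0.12], 0],
    [[0, 0, 30], [0, 0, -0.12], 0],
    [[0, 0, 30], [0, 0, -0.12], 0],
    [[0, 0, 30], [0, 0, -0.1], 0],
    [[0, 0, 20], [0, 0, 0], 0],
    [[0, 0, 0], [0, 0, 0], 0]
  ]
}}

```text
time_s: 2.37
eef_pos: [0.5673, -0.1008, 0.2648]
orientation: [3.141, -0.002, 1.489]
force: [0.7, 0.4, -0.8]
finger_gap: 0.999
```

{"api": "apply_moves", "payload": {
  "moves": [
    [[-17, -13, 0], [0, 0, 0.044], 0],
    [[0, 0, 0], [0, 0, 0], 0],
    [[0, 0, 20], [0, 0, 0], 0],
    [[0, 0, 0], [0, 0, 0], 0]
  ]
}}

```text
time_s: 2.7
eef_pos: [0.5532, -0.1171, 0.2459]
orientation: [-3.141, -0.002, 1.442]
force: [-0.9, 0.8, -0.5]
finger_gap: 0.998
```

Run:
```python
from h import *
d=vision.get_image("top"); cv2.imwrite("pics/t2.png",cv2.resize(d["color"][100:330,130:530,::-1],None,fx=2,fy=2,interpolation=2)); 
o=readout.get_obs();print(o["eef_pos"],o["orientation"])
d=vision.get_image("scene"); cv2.imwrite("pics/s2.png",cv2.resize(d["color"][130:360,200:500,::-1],None,fx=2.5,fy=2.5,interpolation=2))
```

```text
[ 0.5542365  -0.11731159  0.2482143 ] [ 3.13765099e+00 -1.10252606e-03  1.44260388e+00]
```

View pics/s2.png

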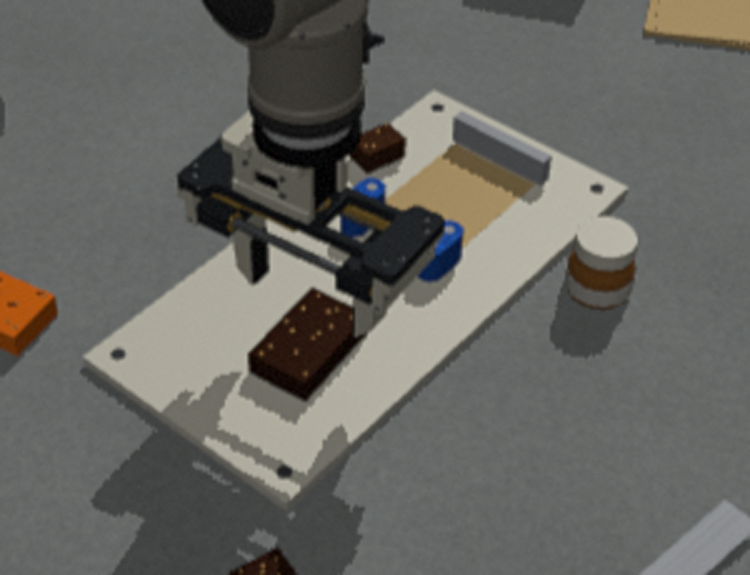

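The fingers straddle the bar, one on each side (crop 250,260 and 370,310), and stand clear of the blocks. Lowering, then narrowing the cage.

{"api": "apply_moves", "payload": {
  "moves": [
    [[0, 0, 25], [0, 0, 0], 0],
    [[0, 0, 20], [0, 0, 0], 0],
    [[0, 0, 0], [0, 0, 0], 0],
    [[0, 0, 7], [0, 0, 0], 0],
    [[0, 0, 0], [0, 0, 0], 50],
    [[0, 0, 0], [0, 0, 0], 50],
    [[0, 0, 0], [0, 0, 0], 80],
    [[0, 0, 0], [0, 0, 0], 80],
    [[0, 0, 0], [0, 0, 0], 90],
    [[0, 0, 0], [0, 0, 0], 90],
    [[0, 0, 0], [0, 0, 0], 90]
  ]
}}

```text
time_s: 3.72
eef_pos: [0.5602, -0.1175, 0.2089]
orientation: [3.116, 0.003, 1.445]
force: [-1.1, -0.4, -1.0]
finger_gap: 0.649
```

Run:
```python
from h import *
for i in range(3):
    o=readout.get_obs();print(o["eef_pos"].round(4),o["orientation"].round(4),o["force"].round(1),o["joint_vel"].round(3)); d=vision.get_image("top")
```

```text
[ 0.5602 -0.1175  0.2089] [3.1161 0.0032 1.4446] [-1.1 -0.4 -1. ] [-0.001 -0.005 -0.001 -0.001  0.002  0.001]
[ 0.5602 -0.1175  0.2089] [3.116  0.0032 1.4446] [-1.   1.4  0.5] [ 0.001  0.004 -0.001  0.001  0.     0.001]
[ 0.5602 -0.1175  0.2088] [3.1162 0.0032 1.4446] [-0.8  0.   0.7] [-0.001  0.004 -0.    -0.    -0.001 -0.001]
```

{"api": "apply_moves", "payload": {
  "moves": [
    [[0, -7, 2], [0.025, 0, 0], 80],
    [[0, 0, 0], [0, 0, 0], 80]
  ]
}}

```text
time_s: 4.03
eef_pos: [0.553, -0.1166, 0.2066]
orientation: [-3.141, 0.003, 1.445]
force: [0.1, 0.3, -0.0]
finger_gap: 0.683
```

```bash
cat > st.py <<'E'
from h import *
d=vision.get_image("top"); o=readout.get_obs()
p=o["eef_pos"]*1000; r=o["orientation"]; R=cv2.Rodrigues(np.array([0,0,r[2]]))[0]@cv2.Rodrigues(np.array([0,r[1],0]))[0]@cv2.Rodrigues(np.array([r[0],0,0]))[0]
tip=p+178*R[:,2]; a=np.radians(76.2); G=np.array([[np.cos(a),np.sin(a)],[-np.sin(a),np.cos(a)]]); g0=np.array([564,33])
print("tip gauge",(G@(tip[:2]-g0)).round(1),"z",tip[2].round(1),"tilt",(R[:2,2]).round(4),"roll+ need",(((np.pi-r[0]+np.pi)%(2*np.pi))-np.pi).round(3),"pitch",r[1].round(3),"yaw-76.2",np.degrees(r[2]-a).round(1),"F",o["force"].round(1),"gap",(o["finger_gap"]*92).round(1),o["time_s"])
b,k,w=masks(d)
for c in blobs(k,200):
    q=rect(cast(d,c,.034)); 
    if abs(G@(q[0]-g0))[0]<260 and abs(G@(q[0]-g0))[1]<90: print(" dark",(G@(q[0]-g0)).round(1),np.round(q[1:3],1),"ang",round(q[3]-76.2,1))
E
python3 st.py
```

```text
Traceback (most recent call last):
  File "st.py", line 5, in <module>
    print("tip gauge",(G@(tip[:2]-g0)).round(1),"z",tip[2].round(1),"tilt",(R[:2,2]).round(4),"roll+ need",(((np.pi-r[0]+np.pi)%(2*np.pi))-np.pi).round(3),"pitch",r[1].round(3),"yaw-76.2",np.degrees(r[2]-a).round(1),"F",o["force"].round(1),"gap",(o["finger_gap"]*92).round(1),o["time_s"])
                                                                                                                                                                                                                                                      ^^^^^^^^^^^^^^^^^^^^^^^^^^
AttributeError: 'float' object has no attribute 'round'
```

```bash
sed -i 's/(o\["finger_gap"\]\*92).round(1)/round(float(o["finger_gap"])*92,1)/' st.py; python3 st.py
python3 - <<'E'
from h import *
d=vision.get_image("scene"); a=cv2.resize(d["color"][170:320,240:440,::-1],None,fx=3,fy=3,interpolation=2)
cv2.imwrite("pics/s3.png",a)
E
```

```text
tip gauge [-148.5  -26.6] z 29.1 tilt [ 0.0023 -0.004 ] roll+ need 0.003 pitch 0.004 yaw-76.2 6.6 F [0.3 0.8 0.5] gap 63.1 4.1333
 dark [73.2 86.9] [42.9 27.1] ang -15.7
```

View pics/s3.png

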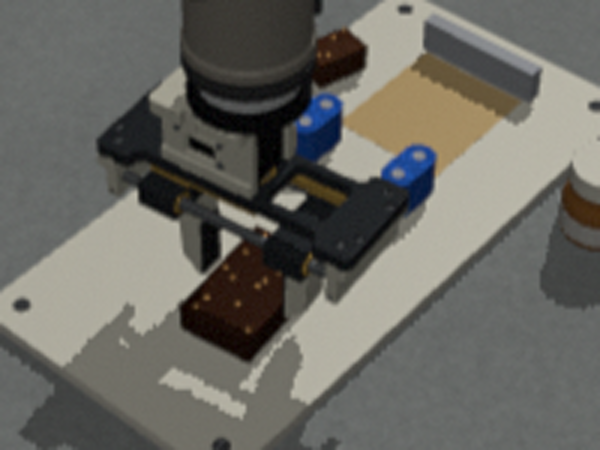

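The fingers straddle the bar, which still lies flat. The tips are only at z=29 mm, so I'll go lower.

{"api": "apply_moves", "payload": {
  "moves": [
    [[0, 0, 7], [0, 0, 0], 80],
    [[0, 0, 7], [0, 0, 0], 80],
    [[0, 0, 0], [0, 0, 0], 80],
    [[0, 0, 0], [0, 0, 0], 80]
  ]
}}

```text
time_s: 4.52
eef_pos: [0.5542, -0.117, 0.1914]
orientation: [3.138, 0.004, 1.444]
force: [0.1, 0.6, -0.7]
finger_gap: 0.684
```

```bash
python3 st.py
```

```text
tip gauge [-148.5  -26.7] z 13.3 tilt [ 0.0023 -0.0039] roll+ need 0.003 pitch 0.004 yaw-76.2 6.6 F [-0.2 -0.2 -0.1] gap 63.1 4.5667
 dark [73.1 86.9] [43.4 27.2] ang -15.7
```

{"api": "apply_moves", "payload": {
  "moves": [
    [[0, 0, -2], [0, 0, 0.04], 85],
    [[0, 0, 0], [0, 0, 0.04], 85],
    [[0, 0, 0], [0, 0, 0.036], 90],
    [[0, -6, 0], [0, 0, 0], 90],
    [[0, -6, 0], [0, 0, 0], 90],
    [[0, -6, 0], [0, 0, 0], 90],
    [[0, -6, 0], [0, 0, 0], 90],
    [[0, -3, 0], [0, 0, 0], 90]
  ]
}}

```text
time_s: 5.23
eef_pos: [0.5259, -0.1099, 0.1932]
orientation: [3.137, 0.003, 1.327]
force: [0.9, -0.3, -0.4]
finger_gap: 0.647
```

```bash
python3 st.py
```

```text
tip gauge [-148.4    2.6] z 15.1 tilt [ 0.0027 -0.0041] roll+ need 0.004 pitch 0.003 yaw-76.2 -0.2 F [-0.1  0.5  0. ] gap 59.5 5.2833
 dark [73.  86.9] [43.7 27.2] ang -15.6
```

{"api": "apply_moves", "payload": {
  "moves": [
    [[0, 2.6, 0], [0.003, 0.003, -0.003], 92],
    [[0, 0, 0], [0, 0, 0], 96],
    [[0, 0, 0], [0, 0, 0], 102],
    [[0, 0, 0], [0, 0, 0], 102],
    [[0, 0, 0], [0, 0, 0], 102],
    [[0, 0, 0], [0, 0, 0], 102]
  ]
}}

```text
time_s: 5.78
eef_pos: [0.528, -0.1104, 0.1934]
orientation: [-3.141, -0.0, 1.331]
force: [-1.6, 0.0, 1.5]
finger_gap: 0.606
```

```bash
python3 st.py
```

```text
tip gauge [-147.8    0.9] z 15.3 tilt [-0.0008  0.0003] roll+ need -0.001 pitch -0.0 yaw-76.2 0.1 F [-0.6  0.4  1. ] gap 56.1 5.8333
 dark [73.  86.9] [43.6 27.1] ang -15.8
```

{"api": "apply_moves", "payload": {
  "moves": [
    [[0, 0, 0], [0, 0, 0], 80],
    [[0, 0, 0], [0, 0, 0], 70],
    [[0, 0, 0], [0, 0, 0], 70],
    [[0, 0, -30], [0, 0, 0], 70],
    [[0, 0, -30], [0, 0, 0], 70],
    [[-40, 0, 0], [0, 0, 0], 70],
    [[-40, 0, 0], [0, 0, 0], 120],
    [[-30, 0, 0], [0, 0, 0], 200],
    [[0, 0, 0], [0, 0, 0], 255],
    [[0, 0, 0], [0, 0, 0], 255],
    [[0, 0, 0], [0, 0, 0], 255]
  ]
}}

```text
time_s: 6.75
eef_pos: [0.5022, -0.22, 0.2555]
orientation: [3.141, 0.001, 1.335]
force: [0.6, 0.4, -0.6]
finger_gap: 0.414
```

```bash
python3 st.py;python3 - <<'E'
from h import *
d=vision.get_image("top"); cv2.imwrite("pics/t4.png",cv2.resize(d["color"][100:330,130:530,::-1],None,fx=2,fy=2,interpolation=2))
E
```

```text
tip gauge [-260.2   -0.4] z 77.5 tilt [ 0.0002 -0.0012] roll+ need 0.0 pitch 0.001 yaw-76.2 0.3 F [0.6 0.4 0.7] gap 33.7 6.8
 dark [73.  87.1] [44.4 27.7] ang -16.3
 dark [-144.5    1.9] [85.3 53.3] ang 0.3
```

View pics/t4.png

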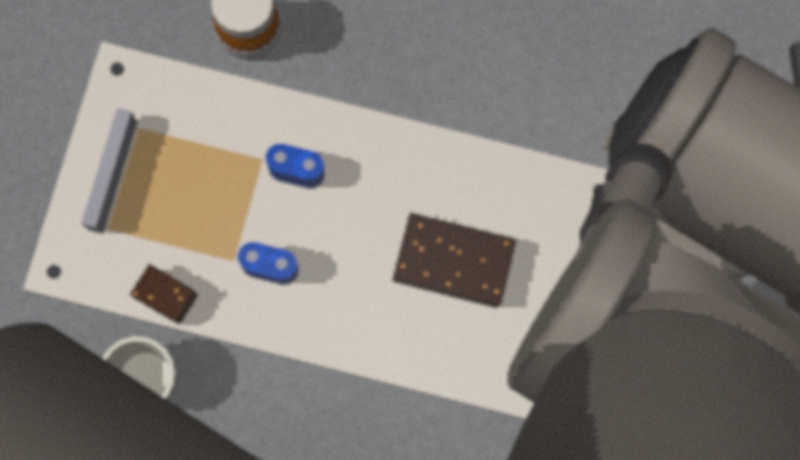

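The picture shows the bar (455,258 in the crop) parallel to the gap, 0.3° off, and centred to within about 1 mm. The hand is behind it. Next I'll shut the fingers, lower and push.

{"api": "apply_moves", "payload": {
  "moves": [
    [[0, 0, 0], [0, 0, 0.005], 255],
    [[0, 0, 0], [0, 0, 0], 255],
    [[0, 0, 0], [0, 0, 0], 255],
    [[0, 0, 0], [0, 0, 0], 255],
    [[0, -1, 20], [0, 0, 0], 255],
    [[0, 0, 20], [0, 0, 0], 255],
    [[0, 0, 10], [0, 0, 0], 255],
    [[0, 0, 7], [0, 0, 0], 255],
    [[0, 0, 0], [0, 0, 0], 255],
    [[0, 0, 0], [0, 0, 0], 255]
  ]
}}

```text
time_s: 7.68
eef_pos: [0.5035, -0.2141, 0.197]
orientation: [3.14, 0.001, 1.339]
force: [0.0, 0.2, 0.6]
finger_gap: 0.009
```

```bash
python3 st.py
```

```text
tip gauge [-254.5   -0.5] z 19.1 tilt [ 0.0014 -0.0012] roll+ need 0.002 pitch 0.001 yaw-76.2 0.5 F [ 0.5 -0.5  0.4] gap 0.3 7.7333
 dark [-144.5    2.2] [86.  54.1] ang 0.2
```

{"api": "apply_moves", "payload": {
  "moves": [
    [[0, -1, 0], [0.002, 0.001, 0.009], 255],
    [[15, 0, 0], [0, 0, 0], 255],
    [[15, 0, 0], [0, 0, 0], 255],
    [[10, 0, 0], [0, 0, 0], 255],
    [[5, 0, 0], [0, 0, 0], 255],
    [[5, 0, 0], [0, 0, 0], 255],
    [[5, 0, 0], [0, 0, 0], 255],
    [[5, 0, 0], [0, 0, 0], 255],
    [[5, 0, 0], [0, 0, 0], 255]
  ]
}}

```text
time_s: 8.48
eef_pos: [0.5199, -0.1502, 0.2018]
orientation: [3.134, 0.003, 1.325]
force: [-0.3, -0.5, -0.2]
finger_gap: 0.011
```

```bash
python3 st.py
```

```text
tip gauge [-188.    -2.1] z 23.8 tilt [ 0.0069 -0.004 ] roll+ need 0.008 pitch 0.002 yaw-76.2 -0.3 F [-0.1  0.7  0.1] gap 0.3 8.5333
 dark [72.9 87.1] [43.6 27.1] ang -16.3
 dark [-102.7    1.8] [53.8 25.5] ang 89.9
```

Small drift (y -2, z +5). I'll back off, correct it and push on.

{"api": "apply_moves", "payload": {
  "moves": [
    [[-12, 0, 0], [0, 0, 0], 255],
    [[0, -2.5, 6], [0.008, 0.002, -0.005], 255],
    [[0, 0, 0], [0, 0, 0], 255]
  ]
}}

```text
time_s: 8.78
eef_pos: [0.5143, -0.1613, 0.1954]
orientation: [-3.141, 0.0, 1.332]
force: [-0.6, 1.0, -0.5]
finger_gap: 0.004
```

```bash
python3 st.py
```

```text
tip gauge [-200.9    1.2] z 17.9 tilt [ 0.0007 -0.0009] roll+ need 0.001 pitch 0.001 yaw-76.2 0.1 F [0.3 0.2 1.1] gap 0.8 8.8333
 dark [73.1 87. ] [43.9 27.6] ang -17.3
 dark [-112.2    1.5] [53.7 46.3] ang 89.6
```

{"api": "apply_moves", "payload": {
  "moves": [
    [[8, 0, 0.4], [0.001, 0, 0], 255],
    [[8, 0, 0.4], [0.001, 0, 0], 255],
    [[8, -0.2, 0.4], [0.001, 0, 0], 255],
    [[8, -0.2, 0.4], [0.001, 0, 0], 255],
    [[8, -0.2, 0.4], [0.001, 0, 0], 255],
    [[8, -0.2, 0.4], [0.001, 0, 0], 255],
    [[8, 0, 0.4], [0.001, 0, 0], 255]
  ]
}}

```text
time_s: 9.42
eef_pos: [0.5285, -0.1036, 0.1931]
orientation: [-3.136, 0.002, 1.329]
force: [-0.5, -1.8, 1.5]
finger_gap: 0.0
```

```bash
python3 st.py
```

```text
tip gauge [-139.9    3.1] z 15.0 tilt [-0.0058  0.0006] roll+ need -0.006 pitch 0.001 yaw-76.2 -0.0 F [0.1 0.8 0.5] gap 0.3 9.4667
 dark [73.2 87. ] [43.1 27.3] ang -17.8
```

Run:
```python
from h import *
d=vision.get_image("scene"); e=vision.get_image("top")
f=lambda a:cv2.resize(a[...,::-1],(400,300),interpolation=2)
cv2.imwrite("pics/x5.png",np.hstack([f(d["color"][170:290,290:450]),f(e["color"][140:290,230:430])]))
```

```text
(no output)
```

View pics/x5.png

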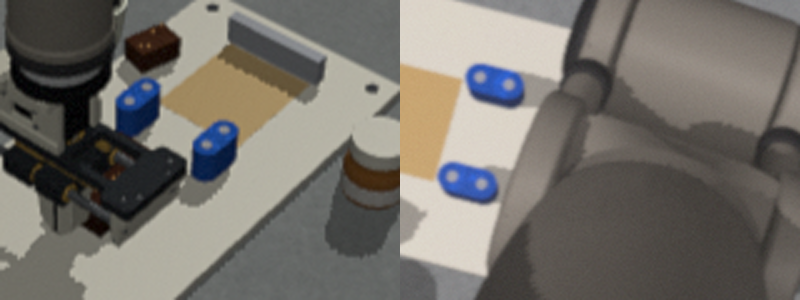

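The arm hides the bar in both views. I'll back off to check its alignment before it enters the gap.

{"api": "apply_moves", "payload": {
  "moves": [
    [[-20, 0, 0], [0, 0, 0], 255],
    [[-30, 2.5, -3], [-0.006, 0, 0], 255],
    [[-35, 0, 0], [0, 0, 0], 255],
    [[-30, 0, 0], [0, 0, 0], 255],
    [[0, 0, 0], [0, 0, 0], 255]
  ]
}}

```text
time_s: 9.98
eef_pos: [0.5032, -0.2182, 0.1958]
orientation: [3.141, 0.001, 1.336]
force: [-0.3, -0.0, 0.1]
finger_gap: 0.004
```

```bash
python3 st.py
```

```text
tip gauge [-256.7   -0.4] z 17.6 tilt [-0.0005 -0.    ] roll+ need -0.0 pitch 0.0 yaw-76.2 0.4 F [-0.7 -0.3  0.2] gap 0.3 10.0333
 dark [-82.7   3.2] [86.  53.9] ang 0.0
```

The bar is straight (0.0°) and about 1.9 mm off the centre line, which the lead-in will take up. Back to contact, then through in checked strokes.

{"api": "apply_moves", "payload": {
  "moves": [
    [[25, 0, 0], [0, 0, 0.007], 255],
    [[25, 0, 0], [0, 0, 0], 255],
    [[25, 0, 0], [0, 0, 0], 255],
    [[20, 0, 0], [0, 0, 0], 255],
    [[0, 0, 0], [0, 0, 0], 255],
    [[0, 0, 0], [0, 0, 0], 255]
  ]
}}

```text
time_s: 10.53
eef_pos: [0.526, -0.1193, 0.1948]
orientation: [-3.139, -0.001, 1.324]
force: [0.1, -0.7, -0.4]
finger_gap: 0.005
```

```bash
python3 st.py
```

```text
tip gauge [-156.9    1.2] z 16.7 tilt [-0.0027  0.0024] roll+ need -0.003 pitch -0.002 yaw-76.2 -0.4 F [-0.5  0.7 -0.5] gap 0.8 10.5833
 dark [73.  86.8] [43.3 27.1] ang -16.3
 dark [-52.1   3.2] [53.3 23.4] ang 89.5
```

{"api": "apply_moves", "payload": {
  "moves": [
    [[6, 0.7, -1], [-0.003, -0.002, -0.007], 255],
    [[8, 0, 0], [0, 0, 0], 255],
    [[8, 0, 0], [0, 0, 0], 255],
    [[8, 0, 0], [0, 0, 0], 255],
    [[8, 0, 0], [0, 0, 0], 255],
    [[8, 0, 0], [0, 0, 0], 255],
    [[0, 0, 0], [0, 0, 0], 255]
  ]
}}

```text
time_s: 11.17
eef_pos: [0.5384, -0.0731, 0.1958]
orientation: [3.141, 0.001, 1.327]
force: [0.2, -0.7, -0.5]
finger_gap: 0.005
```

```bash
python3 st.py
```

```text
tip gauge [-109.8   -0.5] z 17.8 tilt [ 0.     -0.0012] roll+ need 0.0 pitch 0.001 yaw-76.2 -0.2 F [-0.9  0.7  0.4] gap 0.8 11.2167
 dark [73.1 87. ] [43.9 27.3] ang -17.5
```

{"api": "apply_moves", "payload": {
  "moves": [
    [[8, -0.7, 0], [0, 0, -0.003], 255],
    [[8, 0, 0], [0, 0, 0], 255],
    [[8, 0, 0], [0, 0, 0], 255],
    [[8, 0, 0], [0, 0, 0], 255],
    [[8, 0, 0], [0, 0, 0], 255]
  ]
}}

```text
time_s: 11.63
eef_pos: [0.5479, -0.0327, 0.1958]
orientation: [3.141, 0.002, 1.328]
force: [0.2, -0.5, -0.4]
finger_gap: 0.004
```

```bash
python3 st.py
```

```text
tip gauge [-66.5  -0. ] z 17.8 tilt [ 0.0006 -0.0012] roll+ need 0.001 pitch 0.001 yaw-76.2 -0.1 F [ 0.9  1.5 -0.4] gap 0.2 11.6833
```

{"api": "apply_moves", "payload": {
  "moves": [
    [[8, -0.3, 0], [0, 0, -0.002], 255],
    [[8, 0, 0], [0, 0, 0], 255],
    [[8, 0, 0], [0, 0, 0], 255],
    [[8, 0, 0], [0, 0, 0], 255],
    [[8, 0, 0], [0, 0, 0], 255]
  ]
}}

```text
time_s: 12.1
eef_pos: [0.5583, 0.011, 0.1958]
orientation: [3.14, 0.001, 1.331]
force: [0.7, -0.2, -0.0]
finger_gap: 0.005
```

```bash
python3 st.py
```

```text
tip gauge [-21.6   0.1] z 17.8 tilt [ 0.0014 -0.0011] roll+ need 0.002 pitch 0.001 yaw-76.2 0.1 F [-0.4  0.5 -0.7] gap 0.2 12.15
```

Bar front is at about +78, and the forces are negligible. Going on.

{"api": "apply_moves", "payload": {
  "moves": [
    [[8, 0, 0], [0.001, 0, 0], 255],
    [[8, 0, 0], [0, 0, 0], 255],
    [[8, 0, 0], [0, 0, 0], 255],
    [[8, 0, 0], [0, 0, 0], 255],
    [[8, 0, 0], [0, 0, 0], 255]
  ]
}}

```text
time_s: 12.57
eef_pos: [0.5685, 0.0544, 0.1958]
orientation: [-3.141, 0.001, 1.331]
force: [-0.5, -1.0, 1.3]
finger_gap: 0.002
```

```bash
python3 st.py
```

```text
tip gauge [23.1  0.8] z 17.8 tilt [-0.0001 -0.0006] roll+ need 0.0 pitch 0.001 yaw-76.2 0.1 F [-0.4  0.8 -0.7] gap 0.2 12.6167
```

{"api": "apply_moves", "payload": {
  "moves": [
    [[4, 0, 0], [0, 0, 0], 255],
    [[3, 0, 0], [0, 0, 0], 255],
    [[3, 0, 0], [0, 0, 0], 255],
    [[2, 0, 0], [0, 0, 0], 255]
  ]
}}

```text
time_s: 12.95
eef_pos: [0.5718, 0.0689, 0.1957]
orientation: [-3.141, 0.001, 1.333]
force: [-0.3, -1.8, 0.9]
finger_gap: 0.003
```

{"api": "apply_moves", "payload": {
  "moves": [
    [[2, 0, 0], [0, 0, 0], 255]
  ]
}}

```text
time_s: 13.03
eef_pos: [0.5723, 0.071, 0.1957]
orientation: [-3.141, 0.001, 1.333]
force: [-0.2, -0.3, 0.5]
finger_gap: 0.008
```

{"api": "apply_moves", "payload": {
  "moves": [
    [[2, 0, 0], [0, 0, 0], 255]
  ]
}}

```text
time_s: 13.12
eef_pos: [0.5724, 0.0718, 0.1957]
orientation: [-3.14, 0.004, 1.334]
force: [-5.3, -17.7, 5.6]
finger_gap: 0.006
```

```bash
python3 st.py
```

```text
tip gauge [38.9  1.4] z 17.7 tilt [-0.0027 -0.0038] roll+ need -0.002 pitch 0.004 yaw-76.2 0.2 F [-3.3 -9.1  2.2] gap 0.2 13.1667
```

Firm contact (18 N) right where the stop is expected. Backing off and lifting clear.

{"api": "apply_moves", "payload": {
  "moves": [
    [[-6, 0, 0], [0, 0, 0], 255],
    [[-8, 0, 0], [0, 0, 0], 255],
    [[0, 0, -20], [0, 0, 0], 255],
    [[0, 0, -35], [0, 0, 0], 255],
    [[0, 0, -40], [0, 0, 0], 255],
    [[-35, 0, -30], [0, 0, 0], 255],
    [[-40, 0, 0], [0, 0, 0], 255],
    [[-40, 0, 0], [0, 0, 0], 255],
    [[-40, 0, 0], [0, 0, 0], 255],
    [[-40, 0, 0], [0, 0, 0], 255],
    [[-40, 0, 0], [0, 0, 0], 255],
    [[-40, 0, 0], [0, 0, 0], 255],
    [[-40, 0, 0], [0, 0, 0], 255],
    [[0, 0, 0], [0, 0, 0], 255]
  ]
}}

```text
time_s: 14.33
eef_pos: [0.4905, -0.2596, 0.3248]
orientation: [3.138, 0.004, 1.335]
force: [-0.2, 0.2, 0.1]
finger_gap: 0.006
```

```bash
python3 st.py
python3 - <<'E'
from h import *
d=vision.get_image("scene"); e=vision.get_image("top")
f=lambda a:cv2.resize(a[...,::-1],(400,400),interpolation=2)
cv2.imwrite("pics/x6.png",np.hstack([f(d["color"][140:300,300:460]),f(e["color"][80:320,130:370])]))
E
```

```text
tip gauge [-299.5    1.2] z 146.7 tilt [ 0.0024 -0.0023] roll+ need 0.003 pitch 0.002 yaw-76.2 0.3 F [-0.2 -0.7  0.1] gap 0.4 14.3833
 dark [73.4 87.1] [44.5 27.4] ang -16.5
 dark [92.4  4.5] [92.8 60.4] ang 0.3
```

View pics/x6.png

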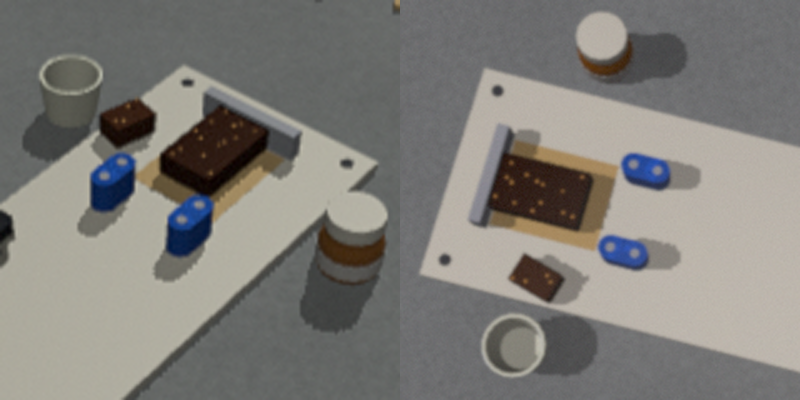

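The picture shows the bar flat against the stop with no visible gap (top crop 540,190). The offcut has not moved, the jar and cup look undisturbed, and the hand is clear.

```bash
python3 -c "
from station import order; print(order.finish_job())"
```

```text
the job is handed in; nothing more can be done
None
```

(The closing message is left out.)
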